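# Press the tab and open the garlic box

## Task

Open the garlic box on the worktop without grasping anything: press the metal release tab at its front down so that the sprung lid pops up, then push the lid all the way back with the fingers until it stands open by itself, leaning past upright. Leave the box standing where it is, do not lift or shove it, and do not disturb the spice jar, the salt shaker and the lemon standing around it.

Things in the scene. Friction and masses are not known exactly. Their poses are not given: they have to be found in the camera images.
- box: White metal box, loose but heavy (1.6 kg), with a wooden lid: 110 (x) x 130 (y) mm, 75 mm high to its rim, on an 8 mm base plate reaching 108 mm in front of the origin and 58 mm behind. Origin on the worktop under the centre of the box. +x points from the release tab at the front to the hinge at the back, y along the hinge, z up. Garlic lies inside.
- tab_press (a point): Point to press, on top of the release tab: a level steel paddle 30 mm wide, 44 mm long, 65 mm above the worktop. The point is 12 mm inside its front edge, 92 mm in front of the box's centre. Pressed straight down (1.5 to 4 N) it sinks 11 mm on a spring. A catch stands 28 mm behind the point, 26 mm high, and tips 8 mm toward it when pressed.
- tab (a joint): Angle of the release tab: 0 = at rest (up), 0.35 = pressed to its stop. The lid comes free at about 0.2. A spring brings the tab back up when it is let go.
- lid_edge (a point): Middle of the lid's free (front) edge, half-way up its thickness. The lid is a wooden board 136 mm wide, 112 mm deep and 8 mm thick; this edge is 118 mm from the hinge axis, and 79 mm above the worktop when shut. Axes turn with the lid.
- lid_hinge (a point): Point on the hinge axis at the middle of the box's rear rim, 58 mm behind the box's centre and 79 mm above the worktop. The hinge runs along this point's y axis; its axes are parallel to the box's.
- lid (a joint): Opening angle: 0 = shut (level), 1.57 = upright, 1.9 = at its open stop, leaning back. A spring lifts the released lid to about 1.0 and holds it there. Beyond that it swings freely: left short of upright it falls back to 1.0, past upright it falls open to 1.9. Turns easily (under 2 N at the edge).
- spice_jar: Glass spice jar with a red cap, 45 mm across and 106 mm tall, upright. Bystander, to be left alone. Origin at the centre of its underside.
- salt_mill: Small salt shaker of glass with a grey rounded top, 44 mm across and 90 mm tall, upright. Bystander, to be left alone. Origin at the centre of its underside.
- lemon: Lemon, 77 x 51 x 52 mm, lying behind the box. Bystander, to be left alone. Origin at its underside as it first lies.

How it is judged:
By the outcome, as a careful person would: the job done as asked, in the order asked, and still so for the second after the job is handed in, with the robot touching nothing.
It also fails if it takes over 35 s, if anything falls off the work surface, if the arm or the gripper's body presses on something with over 40 N, if the wrist force passes 120 N, or if a joint passes its speed limit or range.

## Robot

A 7-joint arm with a two-finger parallel gripper is mounted at the origin on a cart in front of the work surface, level with it; the furniture and walls round the work are solid. World frame = base frame: x ahead of the robot, y to its left, z up, the work surface at z = 0. Lengths are in m, angles in rad, forces in N, time in s.
With the tool pointing down it reaches from about 0.4 to 0.85 m from the base axis. Payload 6.9 kg.
Tool frame: the origin (TCP) lies midway between the tips of the shut fingers; the grasp point (between the pads) lies 19 mm behind it; z points along the fingers, y is the line along which they close (so a half turn about z gives the same grasp; the last joint's range is limited). The gripper opens to 85 mm and grips with 20 to 120 N. Pads are 22 mm wide; open, the fingers measure 114 mm over their backs; the gripper's body (76 mm by 85 mm) begins 54 mm behind the grasp point. The pads swing forward as they close: fully open they stand 13 mm farther back than shut.
Start: joints at [-1.044, 0.507, -0.238, 1.5, 0.126, 1.149, -0.155], TCP at [0.255, 0.57, 0.202] pointing down, gripper open.
Joint ranges: [-3.08, 3.08], [-0.24, 2.05], [-1.43, 1.35], [0, 2.5], [-1.52, 4.66], [0.17, 1.96], [-2.89, 2.89]. Speed limits (rad/s): [2.39, 2.39, 3.14, 3.14, 3.14, 3.14, 3.14].

## Interface

Orientations are given as a unit quaternion [x, y, z, w].
In Python, from plant import env gives the robot as it stands. The module is installed in compiled form; this text tells all that it offers.
- The arm moves only by the tool move_arm, never from a script. Its argument "motion" is a list of rows, each a list of 3 entries, a list of its own where there are three numbers: the turn, a rotation vector about the tool's x, y, z in rad, then the shift along the tool's x, y, z in cm, then the opening, from 0 (shut) to 1 (fully open). In form: [[[rx, ry, rz], [x, y, z], hand], ...]. A call has 1 to 20 rows; each row shifts and turns the commanded pose from where the row before left it, along the tool's axes as they then stand; what a row does not reach is not made up. A row lasts 1/12 s, in which the tool goes at most 41.7 mm and 7.16 degrees, less where a joint would pass 70% of its speed; a pose out of reach is approached as far as the arm can. A call is refused whole if a number of a shift passes 4.17 or a number of a turn 0.125, either way. A call with a gripper value outside its range is refused whole. The fingers move at their own pace and stop on an object; the grip force is fixed at half the most. Time passes only in rows, so rows that do not move let the fingers close. It gives the time, the measured TCP pose, the force, the opening and the grip force at its end, in the units of the state.
- env.get_state(): the state, without advancing time (a new reading comes with each control period).
- env.camera(name): name is "scene" or "side" or "wrist"; returns a dict with "frame" (384x512x3 uint8, blue, green, red), "intrinsics" (3x3 intrinsics, pixels), "R" (3x3) and "t" (3): a world point X has camera coordinates R X + t. Camera axes: x right, y down, z forward; pixel columns grow to the right and rows downward; lengths in m; the calibration is good to about 2 mm. A picture is of the moment at which its call begins. There is no depth.
- env.hand_in(): hands the job in; it is judged then, once.
The state is a dict: "time_s": time; "q": joint angles; "joint_velocities": joint speeds; "joint_efforts": joint torques, N m; "position": TCP position; "eef_rot": TCP orientation; "ft_force": force on the tool from outside, world axes, zero at the start; "ft_torque": the same for the moment, N m; "finger_gap": finger opening in m; "finger_force": force on a finger pad.
Only numpy, scipy, OpenCV 4.12 (cv2) and the standard library are available. Lean on these libraries where they do the work, as an engineer would, in place of code of your own. Each camera call takes 0.05 s, during which the arm holds its last target. There are 200 camera calls.

## Working session

There is one attempt and no reset: what is moved stays moved. The work goes in short steps, Python scripts to look and compute and a tool call to move; the robot and the scene stay as the last step left them, time stands still between calls to the robot, and variables do not carry over. Pictures are saved under pics/ and viewed, at most 10 in all, crops included, and the job is handed in when it is done.

Besides the shell and the picture viewer there is one more tool, called after "Request:" as a command line: name --argument value ..., lists and objects as JSON in quotes. move_arm: Moves the arm, as the interface text tells. Its arguments: {"type":"object","properties":{"motion":{"type":"array"}},"required":["motion"]}

```bash
mkdir -p pics
python3 - <<'E'
from plant import env
import cv2,numpy as np
fs=[]
for n in ["scene","side"]:
    c=env.camera(n); cv2.imwrite(f"pics/{n}0.png",c["frame"]); np.savez(f"{n}0.npz",**c)
    print(n,c["intrinsics"].round(1).tolist(),(-c["R"].T@c["t"]).round(3),c["R"].round(3).tolist())
s=env.get_state(); print(s)
E
```

```text
scene [[387.2, 0.0, 254.6], [0.0, 387.2, 189.1], [0.0, 0.0, 1.0]] [0.292 0.516 0.717] [[-0.868, -0.495, -0.017], [-0.366, 0.664, -0.652], [0.335, -0.56, -0.758]]
side [[369.9, 0.0, 256.2], [0.0, 369.9, 191.7], [0.0, 0.0, 1.0]] [0.371 0.656 0.622] [[-0.944, -0.33, 0.013], [-0.213, 0.578, -0.788], [0.253, -0.746, -0.616]]
{'time_s': 0.1, 'q': array([-1.0444678 ,  0.50828788, -0.23751573,  1.50099195,  0.12570192,
        1.14889615, -0.15473076]), 'joint_velocities': array([ 0.00030412, -0.00290639,  0.00038923, -0.00392196, -0.00041627,
       -0.00094444, -0.0003679 ]), 'joint_efforts': array([-4.91719460e-03, -6.21836472e+01, -2.19511449e+00, -2.50206542e+01,
        1.24280827e-02,  7.68931175e-03, -1.30371515e-05]), 'position': array([0.25520427, 0.57000155, 0.20100902]), 'eef_rot': array([ 2.08834034e-01,  9.77950770e-01, -7.83396682e-04, -1.51947260e-04]), 'ft_force': array([-0.25069311,  0.1385868 ,  0.5802491 ]), 'ft_torque': array([-0.05460185,  0.00783665, -0.02865111]), 'finger_force': 0.0, 'finger_gap': 0.08546083907756971}
```

View pics/scene0.png

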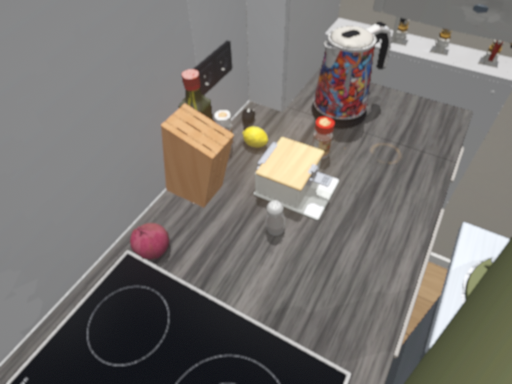

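View pics/side0.png

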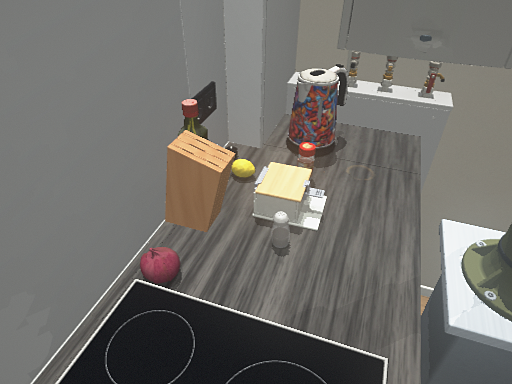

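The box is near scene pixel (290,170), with its tab facing lower right. The red-capped jar is at (323,125), the shaker at (275,215) and the lemon at (255,136). I'll enlarge both views next.

Run:
```python
import cv2,numpy as np
a=cv2.imread("pics/scene0.png")[105:245,235:345]; b=cv2.imread("pics/side0.png")[135:255,225:335]
f=lambda i:cv2.resize(i,None,fx=3.6,fy=3.6,interpolation=cv2.INTER_CUBIC)
A,B=f(a),f(b); o=np.zeros((504,800,3),np.uint8); o[:A.shape[0],:396]=A; o[:B.shape[0],400:796]=B
cv2.imwrite("pics/crop0.png",o)
```

```text
(no output)
```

View pics/crop0.png

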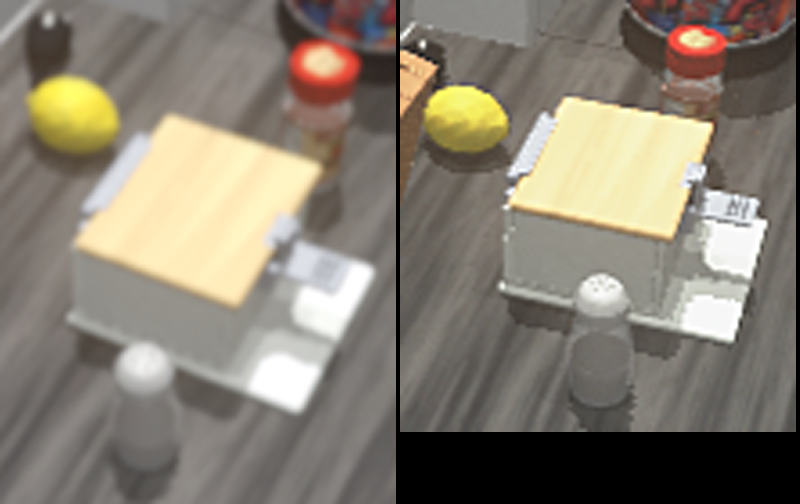

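The crops show the lid corners clearly. In the scene crop the back-jar corner is at (168,116), front-jar (321,170), front-shaker (238,305) and back-shaker (77,243). The tab paddle is near (320,268) in the left crop and (730,207) in the right.

```bash
cat > h.py <<'E'
import cv2,numpy as np
def ray(c,uv,z):
    uv=np.atleast_2d(uv).astype(float); d=np.c_[uv,np.ones(len(uv))]@np.linalg.inv(c["intrinsics"]).T@c["R"]
    o=-c["R"].T@c["t"]; return o+d*((z-o[2])/d[:,2])[:,None]
def proj(c,X):
    p=(np.atleast_2d(X)@c["R"].T+c["t"])@c["intrinsics"].T; return p[:,:2]/p[:,2:]
def blob(c,lo,hi,win):
    x0,y0,x1,y1=win; h=cv2.cvtColor(c["frame"],cv2.COLOR_BGR2HSV); m=cv2.inRange(h,lo,hi); k=np.zeros_like(m); k[y0:y1,x0:x1]=m[y0:y1,x0:x1]
    cs=cv2.findContours(k,cv2.RETR_EXTERNAL,cv2.CHAIN_APPROX_NONE)[0]; return max(cs,key=cv2.contourArea)[:,0]
E
python3 - <<'E'
from h import *
for n,off,cor,tab,top in [("scene",(235,105),[(168,116),(321,170),(238,305),(77,243)],[(347,262),(333,290)],(145,360)),("side",(225,135),[(168,99),(313,122),(272,236),(110,205)],[(358,200),(354,222)],(202,285))]:
    c=dict(np.load(n+"0.npz")); g=lambda p:np.array(p)/3.6+off
    win=(240,130,330,190) if n=="scene" else (250,158,315,203)
    b=blob(c,(12,50,120),(24,255,255),win)
    P=ray(c,b,.083)[:,:2]; r=cv2.minAreaRect(P.astype(np.float32)*1000); print(n,"lid",np.round(r[0],1),np.round(r[1],1),round(r[2],1))
    C=ray(c,g(cor),.083)[:,:2]; m=C.mean(0); x=(C[0]+C[3]-C[1]-C[2])/2; print(" corners",m.round(4),np.linalg.norm(x).round(4),np.linalg.norm(C[0]-C[1]).round(3),np.linalg.norm(C[0]-C[3]).round(4),"yaw",np.degrees(np.arctan2(x[1],x[0])).round(1))
    y=(C[0]+C[1]-C[2]-C[3]); print(" yaw from y",np.degrees(np.arctan2(y[1],y[0])).round(1))
    T=ray(c,g(tab),.065); print(" tab edge",T.round(4).tolist(), T.mean(0).round(4))
    print(" shaker top",ray(c,g(top),.085).round(3))
    red=blob(c,(0,150,100),(8,255,255),(295,110,340,165)); print(" jar cap",ray(c,red.mean(0),.095).round(3))
    ye=blob(c,(24,150,80),(34,255,255),(225,120,275,185)); print(" lemon",ray(c,ye.mean(0),.026).round(3))
E
```

```text
scene lid [538.7 -78.6] [122.5 170.6] 1.9
 corners [ 0.5399 -0.0641] 0.1103 0.111 0.1322 yaw 0.8
 yaw from y -88.6
 tab edge [[0.4444, -0.0794, 0.065], [0.4429, -0.0534, 0.065]] [ 0.4436 -0.0664  0.065 ]
 shaker top [[0.512 0.066 0.085]]
 jar cap [[ 0.521 -0.211  0.095]]
 lemon [[ 0.69  -0.157  0.026]]
side lid [542.1 -22.8] [112.   58.9] 2.3
 corners [ 0.5411 -0.0656] 0.1073 0.107 0.1334 yaw 3.6
 yaw from y -88.8
 tab edge [[0.4436, -0.0813, 0.065], [0.4415, -0.0565, 0.065]] [ 0.4425 -0.0689  0.065 ]
 shaker top [[0.514 0.062 0.085]]
 jar cap [[ 0.523 -0.222  0.095]]
 lemon [[ 0.691 -0.158  0.026]]
```

Request:
move_arm --motion '[[[0, 0, -0.112], [0, 0, 0], 0], [[0, 0, -0.112], [0, 0, 0], 0], [[0, 0, -0.112], [0, 0, 0], 0], [[0, 0, -0.112], [0, 0, 0], 0], [[0, 0, 0], [-1.2, -3.6, 0], 0], [[0, 0, 0], [-1.2, -3.6, 0], 0], [[0, 0, 0], [-1.2, -3.6, 0], 0], [[0, 0, 0], [-1.2, -3.6, 0], 0], [[0, 0, 0], [-1.2, -3.6, 0], 0], [[0, 0, 0], [-1.2, -3.6, 0], 0], [[0, 0, 0], [-1.2, -3.6, 0], 0], [[0, 0, 0], [-1.2, -3.6, 0], 0], [[0, 0, 0], [-1.2, -3.6, 0], 0], [[0, 0, 0], [-1.2, -3.6, 0], 0], [[0, 0, 0], [-1.2, -3.6, 0], 0], [[0, 0, 0], [-1.2, -3.6, 0], 0], [[0, 0, 0], [-1.2, -3.6, 0], 0], [[0, 0, 0], [-1.2, -3.6, 0], 0], [[0, 0, 0], [0, 0, 0], 0], [[0, 0, 0], [0, 0, 0], 0]]'

```text
time_s: 1.77
position: [0.4372, 0.0689, 0.2015]
eef_rot: [-0.011, 1.0, -0.0, -0.0]
ft_force: [-1.0, 0.6, -0.4]
finger_gap: -0.0001
finger_force: 0.0
```

Request:
move_arm --motion '[[[0, 0, 0], [-0.4, -3.4, 0], 0], [[0, 0, 0], [-0.4, -3.4, 0.5], 0], [[0, 0, 0], [-0.4, -3.4, 1.0], 0], [[0, 0, 0], [-0.4, -3.5, 1.5], 0], [[0, 0, 0], [0, 0, 2.0], 0], [[0, -0.1, 0], [0, 0, 0], 0], [[0, -0.1, 0], [0, 0, 0], 0], [[0, 0, 0], [0, 0, 0], 0], [[0, 0, 0], [0, 0, 0], 0]]'

```text
time_s: 2.52
position: [0.4548, -0.0641, 0.1514]
eef_rot: [-0.014, 0.995, 0.002, 0.099]
ft_force: [1.1, -0.1, -0.3]
finger_gap: -0.0001
finger_force: 0.0
```

Run:
```python
from plant import env
from h import *
s=env.get_state(); print(s["position"].round(4),s["eef_rot"].round(3),s["ft_force"].round(2))
o=[]
for n in ["side","wrist"]:
    c=env.camera(n); np.savez(n+"1.npz",**c); f=c["frame"].copy()
    p=proj(c,[s["position"],[.453,-.067,.065]]); print(n,p.round(1).tolist())
    o.append(cv2.resize(f[120:270,200:400],None,fx=2,fy=2,interpolation=cv2.INTER_CUBIC) if n=="side" else cv2.resize(f,(400,300)))
cv2.imwrite("pics/a1.png",np.hstack(o))
```

```text
[ 0.4548 -0.0641  0.1514] [-0.014  0.995  0.002  0.099] [ 1.11 -0.08 -0.25]
side [[322.9, 164.1], [319.5, 193.1]]
wrist [[255.2, 218.4], [251.9, 169.2]]
```

View pics/a1.png

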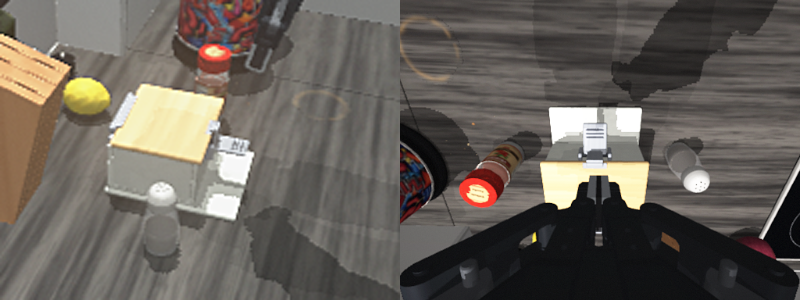

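The wrist view shows the tab paddle at about (594,138), with its front edge at row 123. The fingertips at (599,178) are roughly in line with it. Next I cast the paddle's outline onto z = 65 mm.

Run:
```python
from h import *
c=dict(np.load("wrist1.npz")); f=c["frame"]
print(ray(c,[(234,157),(264,157),(249,157)],.065).round(4))
cs=[(192,136),(306,136)]; print("plate front",ray(c,cs,.008).round(4))
cv2.imwrite("pics/w1.png",cv2.resize(f[120:230,170:330],None,fx=5,fy=5,interpolation=cv2.INTER_CUBIC))
```

```text
[[ 0.4412 -0.0842  0.065 ]
 [ 0.4404 -0.0559  0.065 ]
 [ 0.4408 -0.0701  0.065 ]]
plate front [[ 0.4375 -0.1352  0.008 ]
 [ 0.4337 -0.0071  0.008 ]]
```

View pics/w1.png

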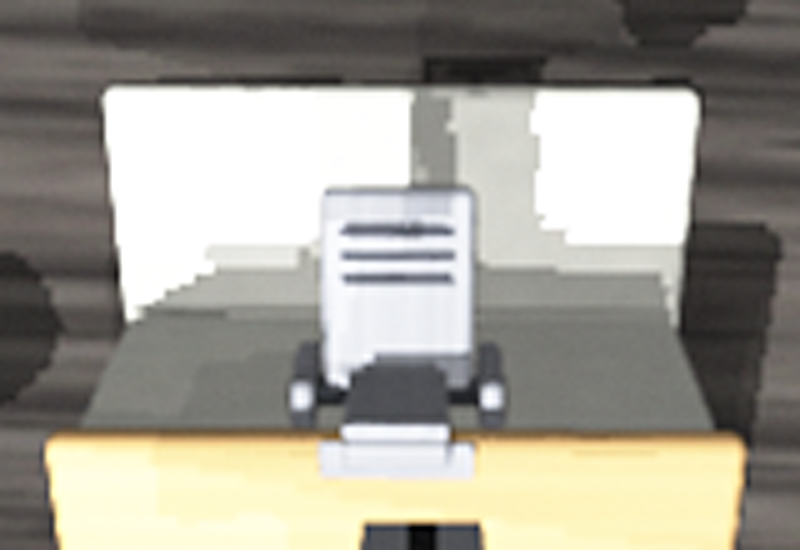

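The press point is about (0.453, -0.069). I'll press at x ≈ 0.457 to keep the fingertip's lower corner on the paddle.

Request:
move_arm --motion '[[[0, 0, 0], [0.29, -0.1, 1.72], 0], [[0, 0, 0], [0.29, -0.1, 1.72], 0], [[0, 0, 0], [0.29, -0.1, 1.72], 0], [[0, 0, 0], [0.29, -0.1, 1.72], 0], [[0, 0, 0], [0.06, 0, 0.3], 0], [[0, 0, 0], [0.06, 0, 0.3], 0], [[0, 0, 0], [0.06, 0, 0.3], 0], [[0, 0, 0], [0.06, 0, 0.3], 0], [[0, 0, 0], [0, 0, 0], 0], [[0, 0, 0], [0, 0, 0], 0]]'

```text
time_s: 3.45
position: [0.4594, -0.0692, 0.0703]
eef_rot: [-0.014, 0.995, 0.001, 0.1]
ft_force: [-0.2, -0.1, -0.3]
finger_gap: -0.0
finger_force: 0.0
```

Request:
move_arm --motion '[[[0, 0, 0], [0.3, 0, 0], 0], [[0, 0, 0], [0.06, 0, 0.3], 0], [[0, 0, 0], [0.06, 0, 0.3], 0], [[0, 0, 0], [0.06, 0, 0.3], 0], [[0, 0, 0], [0, 0, 0], 0], [[0, 0, 0], [0, 0, 0], 0], [[0, 0, 0], [0, 0, 0], 0]]'

```text
time_s: 4.03
position: [0.4562, -0.0693, 0.0599]
eef_rot: [-0.014, 0.995, 0.001, 0.1]
ft_force: [0.5, -0.9, -0.0]
finger_gap: -0.0001
finger_force: 0.0
```

Run:
```python
from plant import env
from h import *
s=env.get_state(); print(s["position"].round(4),s["eef_rot"].round(3),s["ft_force"].round(2))
c=env.camera("side"); np.savez("side2.npz",**c)
o=[cv2.resize(c["frame"][120:270,200:400],None,fx=2,fy=2,interpolation=cv2.INTER_CUBIC),cv2.resize(env.camera("wrist")["frame"],(400,300))]
cv2.imwrite("pics/a2.png",np.hstack(o))
```

```text
[ 0.4562 -0.0693  0.0599] [-0.014  0.995  0.001  0.1  ] [ 0.49 -0.87 -0.02]
```

View pics/a2.png

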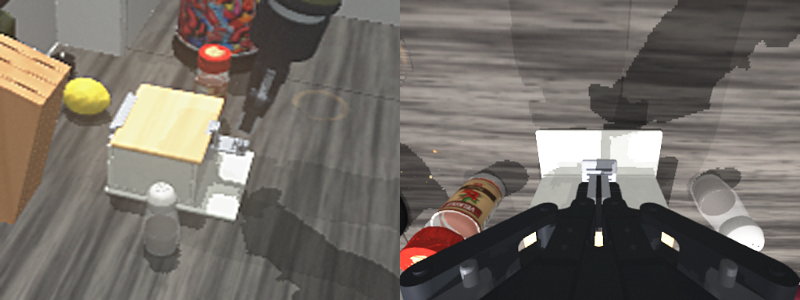

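The lid is still shut, the fingertips are right over the paddle and there's no clear force yet. I'll press further in small steps.

Request:
move_arm --motion '[[[0, 0, 0], [0.04, 0, 0.2], 0], [[0, 0, 0], [0.04, 0, 0.2], 0], [[0, 0, 0], [0, 0, 0], 0], [[0, 0, 0], [0, 0, 0], 0]]'

```text
time_s: 4.47
position: [0.456, -0.0693, 0.0558]
eef_rot: [-0.014, 0.995, 0.001, 0.1]
ft_force: [0.7, -0.3, 0.9]
finger_gap: 0.0003
finger_force: 0.0
```

Run:
```python
from plant import env
from h import *
s=env.get_state(); print(s["position"].round(4),s["ft_force"].round(2))
c=env.camera("side"); w=env.camera("wrist")
d=np.load("side2.npz")["frame"]
print("changed px lid region",(np.abs(c["frame"].astype(int)-d).sum(2)[150:235,250:312]>60).sum())
o=[cv2.resize(c["frame"][140:240,245:345],(400,400),interpolation=cv2.INTER_CUBIC),cv2.resize(w["frame"][180:330,180:330],(400,400),interpolation=cv2.INTER_CUBIC)]
cv2.imwrite("pics/a3.png",np.hstack(o))
```

```text
[ 0.456  -0.0693  0.0558] [ 0.69 -0.26  0.89]
changed px lid region 0
```

View pics/a3.png

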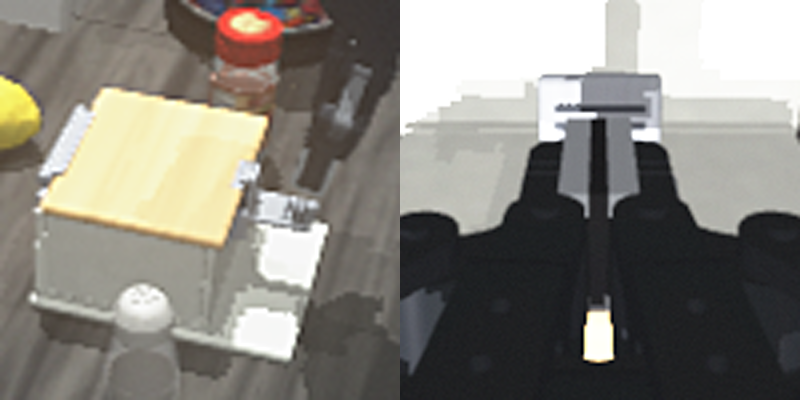

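The grey pads are now meeting the paddle, centred on it, and the force is starting to rise. I'll keep pressing.

Request:
move_arm --motion '[[[0, 0, 0], [0.05, 0, 0.25], 0], [[0, 0, 0], [0.05, 0, 0.25], 0], [[0, 0, 0], [0, 0, 0], 0], [[0, 0, 0], [0, 0, 0], 0], [[0, 0, 0], [0, 0, 0], 0]]'

```text
time_s: 4.98
position: [0.4562, -0.0693, 0.0508]
eef_rot: [-0.014, 0.995, 0.001, 0.1]
ft_force: [0.4, -0.9, -0.0]
finger_gap: 0.0
finger_force: 0.0
```

Run:
```python
from plant import env
from h import *
s=env.get_state(); print(s["position"].round(4),s["ft_force"].round(2))
c=env.camera("side"); d=np.load("side2.npz")["frame"]
print("changed px",(np.abs(c["frame"].astype(int)-d).sum(2)[150:235,250:312]>60).sum())
```

```text
[ 0.4562 -0.0693  0.0508] [ 0.4  -0.86 -0.03]
changed px 0
```

Run:
```python
from plant import env
from h import *
s=env.get_state(); P=s["position"]
print([env.get_state()["ft_force"].round(1).tolist() for _ in range(2)])
im=[]
from scipy.spatial.transform import Rotation as Ro
R=Ro.from_quat(s["eef_rot"]).as_matrix()
for n in ["wrist","side","scene"]:
    c=env.camera(n)
    pts=np.array([P]+[P+R@np.array(v) for v in [(.011,0,0),(-.011,0,0),(0,0,-.03)]]+[[.441,-.069,.065]])
    p=proj(c,pts); f=c["frame"]; q=p[0].round().astype(int)
    print(n,p.round(1).tolist())
    x0,y0=np.clip(q-[40,40],0,[432,304]); k=cv2.resize(f[y0:y0+80,x0:x0+80],(266,266),interpolation=cv2.INTER_NEAREST)
    for i,col in enumerate([(0,0,255),(0,255,0),(255,0,0),(255,0,255),(0,255,255)]): cv2.circle(k,tuple(((p[i]-[x0,y0]+.5)*3.325).astype(int)),2,col,-1)
    im.append(k)
cv2.imwrite("pics/a4.png",np.hstack(im))
```

```text
[[1.0, 0.4, 0.1], [1.0, 0.4, 0.1]]
wrist [[255.0, 221.2], [255.0, 205.8], [254.9, 236.2], [255.1, 240.1], [256.3, 212.6]]
side [[317.7, 196.8], [322.0, 198.4], [313.5, 195.2], [321.6, 187.8], [324.5, 193.7]]
scene [[324.0, 183.0], [328.3, 185.2], [319.7, 180.7], [328.1, 175.1], [331.0, 181.3]]
```

View pics/a4.png

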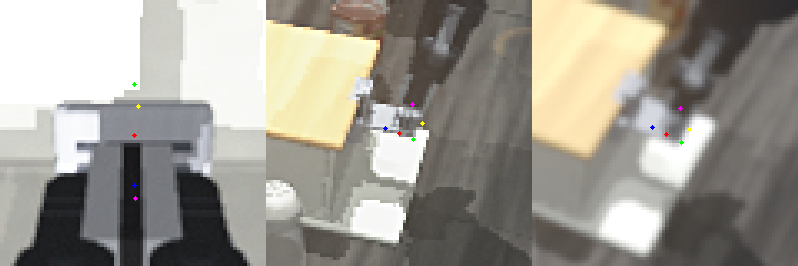

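The wrist crop shows the tips on the middle of the paddle, with the paddle's front edge at about row 212 in the full image. I'll check which tab angle that row corresponds to.

Run:
```python
from plant import env
from h import *
c=env.camera("wrist"); w0=dict(np.load("wrist1.npz"))
for a in [0,.1,.2,.3,.35]:
    X=[[.484-.043*np.cos(a),-.069+s,.065-.043*np.sin(a)] for s in(-.015,.015)]
    print(a,proj(c,X).round(1).tolist())
g=cv2.cvtColor(c["frame"],cv2.COLOR_BGR2GRAY)
print("row profile col 268",g[200:232,270].tolist()); print("cols row 216",g[216,222:290].tolist()); print("cols row 221",g[221,222:290].tolist())
```

```text
0 [[231.7, 211.9], [280.9, 213.1]]
0.1 [[232.2, 208.7], [280.3, 209.8]]
0.2 [[232.7, 206.2], [279.6, 207.4]]
0.3 [[233.1, 204.5], [279.0, 205.6]]
0.35 [[233.4, 203.9], [278.7, 205.1]]
row profile col 268 [252, 251, 251, 251, 250, 250, 250, 250, 251, 253, 236, 151, 126, 141, 145, 144, 143, 142, 142, 142, 141, 143, 144, 103, 60, 61, 95, 134, 145, 126, 84, 78]
cols row 216 [248, 248, 250, 237, 206, 209, 210, 210, 195, 229, 247, 249, 250, 250, 251, 251, 251, 250, 249, 248, 248, 252, 229, 141, 145, 146, 145, 143, 143, 143, 143, 141, 144, 143, 144, 144, 142, 145, 145, 143, 144, 143, 141, 140, 142, 142, 143, 143, 143, 142, 142, 145, 149, 147, 146, 136, 149, 236, 252, 249, 249, 249, 249, 249, 250, 250, 250, 249]
cols row 221 [210, 210, 208, 211, 209, 209, 211, 209, 200, 227, 246, 250, 250, 250, 250, 251, 251, 251, 250, 250, 251, 254, 233, 138, 145, 144, 147, 144, 143, 143, 142, 143, 144, 146, 145, 143, 145, 146, 143, 144, 142, 145, 139, 142, 141, 144, 147, 145, 143, 142, 143, 146, 145, 182, 200, 186, 170, 189, 211, 210, 210, 211, 212, 210, 211, 210, 210, 209]
```

The tab is still at rest: the paddle is 48 px wide, which fits an angle near 0. I'll go lower.

Request:
move_arm --motion '[[[0, 0, 0], [0.04, 0, 0.2], 0], [[0, 0, 0], [0.04, 0, 0.2], 0], [[0, 0, 0], [0.04, 0, 0.2], 0], [[0, 0, 0], [0, 0, 0], 0], [[0, 0, 0], [0, 0, 0], 0], [[0, 0, 0], [0, 0, 0], 0]]'

```text
time_s: 5.73
position: [0.4562, -0.0693, 0.0447]
eef_rot: [-0.014, 0.995, 0.001, 0.1]
ft_force: [0.4, -0.5, 0.2]
finger_gap: -0.0003
finger_force: 0.0
```

```bash
cat > chk.py <<'E'
from plant import env
from h import *
s=env.get_state(); print(s["position"].round(4),s["ft_force"].round(2),s["joint_efforts"].round(1))
c=env.camera("side"); d=np.load("side2.npz")["frame"]
print("changed px",(np.abs(c["frame"].astype(int)-d).sum(2)[150:235,250:312]>60).sum())
c=env.camera("wrist"); g=cv2.cvtColor(c["frame"],cv2.COLOR_BGR2GRAY)
for a in [0,.2,.35]:
    print(a,proj(c,[[.484-.043*np.cos(a),-.069+s,.065-.043*np.sin(a)] for s in(-.015,.015)]).round(1).tolist())
print(g[195:230,270].tolist())
E
python3 chk.py
```

```text
[ 0.4562 -0.0693  0.0447] [ 0.37 -0.49  0.2 ] [ -0.  -42.7  -0.1 -12.4  -0.   -1.1  -0. ]
changed px 0
0 [[230.9, 217.3], [281.8, 218.5]]
0.2 [[231.9, 211.2], [280.5, 212.3]]
0.35 [[232.7, 208.6], [279.4, 209.8]]
[238, 238, 238, 239, 239, 240, 240, 240, 240, 240, 239, 238, 238, 237, 246, 250, 249, 249, 249, 251, 246, 180, 117, 135, 144, 146, 142, 139, 140, 139, 140, 140, 143, 128, 86]
```

Run:
```python
from plant import env
from h import *
f=lambda n,x,y,w,h:cv2.resize(env.camera(n)["frame"][y:y+h,x:x+w],(400,300),interpolation=cv2.INTER_CUBIC)
c=env.camera("wrist"); print((-c["R"].T@c["t"]).round(3),c["R"].round(2).tolist())
cv2.imwrite("pics/a5.png",np.vstack([np.hstack([f("side",275,145,80,60),f("wrist",200,180,112,84)]),np.hstack([f("scene",280,130,80,60),f("wrist",0,0,512,384)])]))
```

```text
[ 0.357 -0.073  0.201] [[-0.03, 1.0, -0.0], [0.89, 0.03, 0.45], [0.45, 0.01, -0.9]]
```

View pics/a5.png

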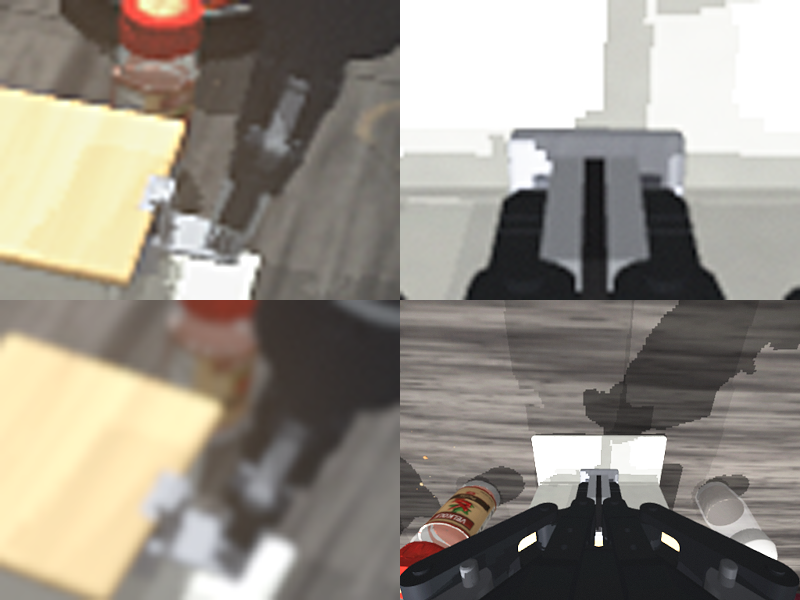

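The close-up shows the visible fingertips ending roughly 15–20 mm short of the nominal TCP. They're only just reaching the paddle, so I'll press on with small steps and watch the force.

Request:
move_arm --motion '[[[0, 0, 0], [0.04, 0, 0.2], 0], [[0, 0, 0], [0.04, 0, 0.2], 0], [[0, 0, 0], [0.04, 0, 0.2], 0], [[0, 0, 0], [0, 0, 0], 0], [[0, 0, 0], [0, 0, 0], 0], [[0, 0, 0], [0, 0, 0], 0]]'

```text
time_s: 6.58
position: [0.4562, -0.0693, 0.0385]
eef_rot: [-0.014, 0.995, 0.001, 0.1]
ft_force: [1.2, -0.5, 0.6]
finger_gap: -0.0002
finger_force: 0.0
```

```bash
python3 chk.py
```

```text
[ 0.4562 -0.0693  0.0385] [ 1.18 -0.55  0.65] [ -0.  -43.2  -0.  -11.9  -0.   -1.1  -0. ]
changed px 0
0 [[230.0, 222.9], [282.8, 224.2]]
0.2 [[231.2, 216.3], [281.4, 217.5]]
0.35 [[232.0, 213.5], [280.3, 214.7]]
[201, 202, 203, 203, 204, 202, 203, 202, 229, 239, 240, 239, 240, 240, 239, 238, 238, 237, 237, 237, 236, 237, 236, 237, 246, 254, 220, 127, 128, 137, 143, 143, 140, 140, 140]
```

Visible contact is still about 4 mm away, and with this effective length the hand's body would sit close to the rising lid. I'll shift slightly forward and tilt back more before pressing.

Request:
move_arm --motion '[[[0, 0, 0], [-0.8, 0, -0.3], 0], [[0, -0.1, 0], [0, 0, 0], 0], [[0, -0.1, 0], [0, 0, 0], 0], [[0, 0, 0], [0, 0, 0], 0], [[0, 0, 0], [0, 0, 0], 0]]'

```text
time_s: 7.1
position: [0.4535, -0.0802, 0.0384]
eef_rot: [-0.011, 0.995, -0.012, 0.101]
ft_force: [0.1, 0.4, -0.3]
finger_gap: -0.0
finger_force: 0.0
```

```bash
python3 chk.py
python3 - <<'E'
from plant import env
from h import *
f=lambda n,x,y,w,h:cv2.resize(env.camera(n)["frame"][y:y+h,x:x+w],(400,300),interpolation=cv2.INTER_CUBIC)
cv2.imwrite("pics/a6.png",np.hstack([f("side",275,145,80,60),f("wrist",200,180,112,84)]))
E
```

```text
[ 0.4535 -0.0802  0.0384] [ 0.13  0.36 -0.27] [  0.5 -43.   -1.2 -11.5   1.5  -1.   -1.4]
changed px 0
0 [[247.5, 227.2], [300.0, 228.9]]
0.2 [[248.1, 220.5], [298.1, 222.0]]
0.35 [[248.6, 217.5], [296.6, 219.0]]
[255, 255, 255, 255, 255, 255, 255, 255, 255, 255, 255, 255, 255, 255, 255, 255, 255, 255, 255, 255, 255, 255, 245, 197, 201, 202, 201, 203, 202, 207, 176, 126, 119, 131, 140]
```

View pics/a6.png

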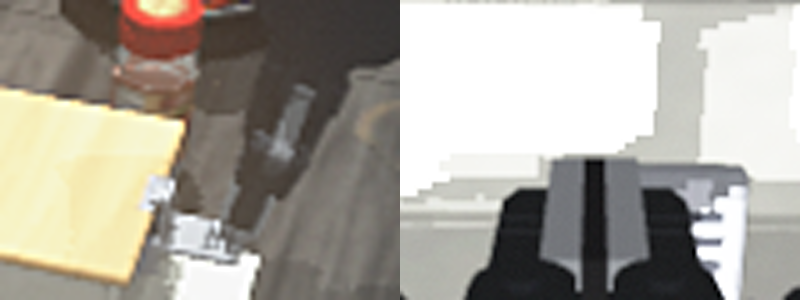

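The further tilt is out of reach: the arm stopped at about 0.2 tilt and drifted 11 mm to -y. The tips are now off to the side of the paddle, still in the air. I'll lift a little, then correct.

Request:
move_arm --motion '[[[0, 0, 0], [0, 0, -1.5], 0], [[0, 0, 0], [0, 0, -1.5], 0], [[0, 0, 0], [0, 0, 0], 0]]'

```text
time_s: 7.55
position: [0.4479, -0.0792, 0.0694]
eef_rot: [-0.011, 0.995, -0.012, 0.102]
ft_force: [-0.0, -0.2, 0.4]
finger_gap: 0.0
finger_force: 0.0
```

```bash
cat > st.py <<'E'
from plant import env
from h import *
from scipy.spatial.transform import Rotation as Ro
s=env.get_state(); R=Ro.from_quat(s["eef_rot"]); print(s["position"].round(4),"q",s["q"].round(3),"F",s["ft_force"].round(2))
a=0.2; g=Ro.from_matrix(np.c_[[-np.cos(a),0,-np.sin(a)],[0,1,0],[np.sin(a),0,-np.cos(a)]]); g=Ro.from_rotvec([0,0,.02])*g
print("turn needed",(R.inv()*g).as_rotvec().round(3))
print("R",R.as_matrix().round(3).tolist())
import sys
if len(sys.argv)>3: print("shift cm",(g.inv().apply(np.array(list(map(float,sys.argv[1:4])))-s["position"])*100).round(2))
E
python3 st.py .4605 -.069 .06
```

```text
[ 0.4479 -0.0792  0.0694] q [ 0.349  0.354 -0.299  2.305  0.362  0.309  1.337] F [-0.03 -0.23  0.36]
turn needed [-0.026  0.003  0.005]
R [[-0.979, -0.02, 0.202], [-0.024, 0.999, -0.022], [-0.202, -0.026, -0.979]]
shift cm [-1.07  0.99  1.18]
```

Request:
move_arm --motion '[[[-0.026, 0, 0], [0, 0, 0], 0], [[0, 0, 0], [-1.05, 1.0, 0.2], 0], [[0, 0, 0], [0, 0, 1.0], 0], [[0, 0, 0], [0.1, 0, 0.5], 0], [[0, 0, 0], [0.1, 0, 0.5], 0], [[0, 0, 0], [0.1, 0, 0.5], 0], [[0, 0, 0], [0, 0, 0], 0], [[0, 0, 0], [0, 0, 0], 0]]'

```text
time_s: 8.22
position: [0.4592, -0.069, 0.0422]
eef_rot: [-0.013, 0.995, 0.001, 0.1]
ft_force: [-0.3, 1.2, 0.6]
finger_gap: -0.0001
finger_force: 0.0
```

```bash
python3 st.py .4605 -.069 .035; python3 chk.py
```

```text
[ 0.4592 -0.069   0.0422] q [ 0.317  0.422 -0.271  2.308  0.384  0.243  1.311] F [-0.33  1.15  0.61]
turn needed [ 0.    -0.     0.005]
R [[-0.98, -0.025, 0.198], [-0.025, 1.0, 0.004], [-0.198, -0.001, -0.98]]
shift cm [ 0.01 -0.01  0.73]
[ 0.4592 -0.069   0.0422] [-0.33  1.15  0.61] [ -0.1 -42.8  -1.4 -12.3   0.1  -1.1  -0. ]
changed px 0
0 [[229.9, 214.6], [282.0, 215.8]]
0.2 [[231.1, 208.5], [280.6, 209.7]]
0.35 [[231.9, 206.0], [279.6, 207.1]]
[234, 235, 234, 235, 236, 236, 236, 236, 235, 234, 234, 232, 233, 242, 247, 246, 247, 251, 215, 127, 126, 135, 139, 136, 135, 134, 136, 133, 135, 135, 140, 99, 59, 57, 77]
```

Request:
move_arm --motion '[[[0, 0.05, 0], [0, 0, 0], 0], [[0, 0, 0], [0.03, 0, 0.2], 0], [[0, 0, 0], [0.03, 0, 0.2], 0], [[0, 0, 0], [0.03, 0, 0.2], 0], [[0, 0, 0], [0.03, 0, 0.2], 0], [[0, 0, 0], [0.03, 0, 0.2], 0], [[0, 0, 0], [0, 0, 0], 0], [[0, 0, 0], [0, 0, 0], 0], [[0, 0, 0], [0, 0, 0], 0]]'

```text
time_s: 9.07
position: [0.4595, -0.0693, 0.0325]
eef_rot: [-0.012, 0.997, 0.0, 0.075]
ft_force: [-0.6, -0.5, 0.4]
finger_gap: -0.0002
finger_force: 0.6
```

```bash
python3 chk.py; python3 st.py
```

```text
[ 0.4595 -0.0693  0.0325] [-0.58 -0.53  0.41] [ -0.3 -44.8  -2.1 -12.    0.   -0.8  -0. ]
changed px 47
0 [[228.9, 220.7], [284.1, 221.9]]
0.2 [[230.2, 214.6], [282.5, 215.8]]
0.35 [[231.1, 212.2], [281.3, 213.4]]
[217, 216, 216, 215, 215, 215, 216, 215, 215, 217, 219, 219, 218, 220, 220, 219, 217, 217, 217, 216, 239, 214, 139, 139, 151, 152, 154, 153, 155, 154, 155, 156, 157, 156, 141]
[ 0.4595 -0.0693  0.0325] q [ 0.318  0.455 -0.284  2.269  0.378  0.302  1.311] F [-0.17 -0.67  1.94]
turn needed [-0.    -0.049  0.005]
R [[-0.988, -0.024, 0.15], [-0.024, 1.0, 0.003], [-0.15, -0.001, -0.989]]
```

Contact: the tab has begun to tip. I'll keep pressing.

Request:
move_arm --motion '[[[0, 0, 0], [0.03, 0, 0.2], 0], [[0, 0, 0], [0.03, 0, 0.2], 0], [[0, 0, 0], [0.03, 0, 0.2], 0], [[0, 0, 0], [0, 0, 0], 0], [[0, 0, 0], [0, 0, 0], 0], [[0, 0, 0], [0, 0, 0], 0]]'

```text
time_s: 9.67
position: [0.4601, -0.0692, 0.0266]
eef_rot: [-0.012, 0.997, 0.0, 0.076]
ft_force: [0.3, -2.1, 5.0]
finger_gap: 0.0001
finger_force: 2.0
```

```bash
python3 chk.py; python3 st.py
```

```text
[ 0.4601 -0.0692  0.0266] [ 0.26 -2.05  4.95] [ -0.4 -43.6  -2.  -10.5  -0.   -0.5   0. ]
changed px 1692
0 [[227.8, 225.4], [285.3, 226.7]]
0.2 [[229.2, 218.8], [283.5, 220.0]]
0.35 [[230.2, 216.2], [282.3, 217.4]]
[200, 200, 200, 199, 200, 199, 200, 200, 199, 199, 200, 200, 200, 199, 200, 200, 202, 200, 200, 202, 186, 136, 119, 132, 140, 146, 149, 148, 146, 146, 147, 148, 150, 134, 90]
[ 0.4601 -0.0692  0.0266] q [ 0.306  0.466 -0.269  2.275  0.388  0.283  1.302] F [ 1.47 -0.95  4.54]
turn needed [-0.    -0.048  0.005]
R [[-0.988, -0.025, 0.151], [-0.024, 1.0, 0.003], [-0.151, -0.001, -0.989]]
```

The lid has popped (1692 px changed, 4.9 N). I'll release, back off upward and look.

Request:
move_arm --motion '[[[0, 0, 0], [0, 0, 0], 0], [[0, 0, 0], [0, 0, -0.8], 0], [[0, 0, 0], [0.3, 0, -1.5], 0], [[0, 0, 0], [0.5, 0, -2.0], 0], [[0, 0, 0], [0.5, 0, -2.0], 0], [[0, 0, 0], [0, 0, -2.0], 0], [[0, 0, 0], [0, 0, -2.0], 0], [[0, 0, 0], [0, 0, -1.5], 0], [[0, 0, 0], [0, 0, 0], 0], [[0, 0, 0], [0, 0, 0], 0]]'

```text
time_s: 10.6
position: [0.4287, -0.07, 0.1417]
eef_rot: [-0.012, 0.997, 0.0, 0.076]
ft_force: [-0.3, 0.3, -0.9]
finger_gap: 0.0001
finger_force: 0.0
```

```bash
python3 st.py .5 -.069 .14
python3 - <<'E'
from plant import env
from h import *
for n,win in [("side",(235,100,330,205)),("scene",(240,90,335,200))]:
    c=env.camera(n); np.savez(n+"3.npz",**c); b=blob(c,(12,50,60),(24,255,255),win); ap=cv2.approxPolyDP(b.reshape(-1,1,2),4,True)[:,0]
    print(n,cv2.contourArea(b),ap.tolist())
    for a in (0,.3,.7,1.0,1.2):
        print(a,proj(c,[[.603-.118*np.cos(a),-.067+y,.079+.118*np.sin(a)] for y in(-.068,.068)]+[[.603-.006*np.cos(a),-.067+y,.079] for y in(-.068,.068)]).round(0).tolist())
E
```

```text
[ 0.4287 -0.07    0.1417] q [ 0.525  0.228 -0.491  2.193  0.172  0.601  1.513] F [-0.33  0.28 -0.88]
turn needed [-0.001 -0.048  0.004]
R [[-0.988, -0.024, 0.151], [-0.024, 1.0, 0.002], [-0.151, -0.001, -0.989]]
shift cm [-6.95 -0.04  1.58]
side 492.0 [[294, 133], [268, 160], [254, 190], [282, 162]]
0 [[313.0, 171.0], [301.0, 203.0], [272.0, 162.0], [255.0, 192.0]]
0.3 [[313.0, 159.0], [300.0, 190.0], [272.0, 162.0], [255.0, 192.0]]
0.7 [[306.0, 143.0], [291.0, 173.0], [271.0, 162.0], [254.0, 192.0]]
1.0 [[296.0, 133.0], [280.0, 162.0], [271.0, 162.0], [254.0, 192.0]]
1.2 [[288.0, 128.0], [271.0, 156.0], [270.0, 162.0], [253.0, 192.0]]
scene 581.0 [[307, 112], [278, 135], [254, 170], [284, 147]]
0 [[325.0, 152.0], [300.0, 191.0], [283.0, 137.0], [255.0, 173.0]]
0.3 [[325.0, 141.0], [299.0, 179.0], [283.0, 137.0], [255.0, 173.0]]
0.7 [[318.0, 124.0], [291.0, 162.0], [282.0, 137.0], [255.0, 172.0]]
1.0 [[308.0, 112.0], [279.0, 149.0], [282.0, 137.0], [254.0, 172.0]]
1.2 [[299.0, 105.0], [270.0, 142.0], [281.0, 137.0], [254.0, 172.0]]
```

The lid stands at 1.0, matching the predicted pixels, and the box hasn't moved. Now I push the lid back.

Request:
move_arm --motion '[[[0, 0, 0], [-2.0, 0, 0.3], 0], [[0, 0, 0], [-2.0, 0, 0.3], 0], [[0, 0, 0], [-2.0, 0, 0.3], 0], [[0, 0, 0], [-2.0, 0, 0.3], 0], [[0, 0, 0], [-1.0, 0, 0.15], 0], [[0, 0, 0], [-1.0, 0, 0.15], 0], [[0, 0, 0], [-1.0, 0, 0.15], 0], [[0, 0, 0], [-1.0, 0, 0.15], 0], [[0, 0, 0], [-1.0, 0, 0.15], 0], [[0, 0, 0], [-1.0, 0, 0.15], 0], [[0, 0, 0], [-1.0, 0, 0.15], 0], [[0, 0, 0], [-1.0, 0, 0.15], 0], [[0, 0, 0], [0, 0, 0], 0]]'

```text
time_s: 11.78
position: [0.5932, -0.0657, 0.1417]
eef_rot: [-0.012, 0.997, 0.001, 0.076]
ft_force: [-0.0, 0.2, -0.0]
finger_gap: 0.0006
finger_force: 0.0
```

```bash
cat > lid.py <<'E'
from plant import env
from h import *
s=env.get_state(); print(s["position"].round(4),s["ft_force"].round(2))
for n,win in [("side",(235,90,330,205)),("scene",(235,80,335,200))]:
    c=env.camera(n); b=blob(c,(12,40,50),(26,255,255),win); ap=cv2.approxPolyDP(b.reshape(-1,1,2),3,True)[:,0]
    print(n,cv2.contourArea(b),ap.tolist())
    for a in (1.2,1.57,1.75,1.9):
        print(a,proj(c,[[.603-.118*np.cos(a),-.067+y,.079+.118*np.sin(a)] for y in(-.068,.068)]).round(0).tolist())
    for m,lo,hi,w in [("jar",(0,150,100),(8,255,255),(295,110,340,165)),("lemon",(24,150,80),(34,255,255),(225,120,275,185))]:
        p=[blob(k,lo,hi,w).mean(0).round(1).tolist() for k in (dict(np.load(n+"0.npz")),c)]; print(m,p)
    d=np.abs(c["frame"].astype(int)-np.load(n+"0.npz")["frame"]).sum(2); w=(262,190,292,235) if n=="scene" else (268,208,292,250); print("shaker changed px",(d[w[1]:w[3],w[0]:w[2]]>90).sum())
E
python3 lid.py
```

```text
[ 0.5932 -0.0657  0.1417] [-0.01  0.19 -0.01]
side 809.5 [[262, 132], [250, 149], [251, 169], [235, 167], [235, 180], [249, 179], [252, 189], [269, 160], [269, 148], [262, 145]]
1.2 [[288.0, 128.0], [271.0, 156.0]]
1.57 [[271.0, 122.0], [253.0, 149.0]]
1.75 [[263.0, 121.0], [244.0, 148.0]]
1.9 [[257.0, 122.0], [237.0, 148.0]]
jar [[307.1, 146.4], [305.7, 147.1]]
lemon [[241.9, 167.5], [240.8, 168.1]]
shaker changed px 118
scene 1082.5 [[265, 113], [241, 132], [251, 153], [253, 170], [280, 134], [280, 125], [276, 129], [270, 126]]
1.2 [[299.0, 105.0], [270.0, 142.0]]
1.57 [[282.0, 96.0], [252.0, 132.0]]
1.75 [[274.0, 94.0], [243.0, 129.0]]
1.9 [[267.0, 94.0], [236.0, 128.0]]
jar [[324.3, 123.9], [324.4, 123.9]]
lemon [[254.4, 136.1], [247.4, 134.6]]
shaker changed px 124
```

The lid is near or just past upright. I'll push a bit more, then withdraw.

Request:
move_arm --motion '[[[0, 0, 0], [-1.0, 0, 0.15], 0], [[0, 0, 0], [-1.0, 0, 0.15], 0], [[0, 0, 0], [0, 0, 0], 0], [[0, 0, 0], [0, 0, 0], 0], [[0, 0, 0], [1.5, 0, -0.2], 0], [[0, 0, 0], [2.0, 0, -0.3], 0], [[0, 0, 0], [2.0, 0, -0.3], 0], [[0, 0, 0], [2.0, 0, -0.6], 0], [[0, 0, 0], [2.0, 0, -1.0], 0], [[0, 0, 0], [2.0, 0, -2.0], 0], [[0, 0, 0], [2.0, 0, -2.0], 0], [[0, 0, 0], [1.0, 0, -2.0], 0], [[0, 0, 0], [0, 0, 0], 0], [[0, 0, 0], [0, 0, 0], 0], [[0, 0, 0], [0, 0, 0], 0], [[0, 0, 0], [0, 0, 0], 0]]'

```text
time_s: 13.22
position: [0.4551, -0.0691, 0.202]
eef_rot: [-0.012, 0.997, 0.001, 0.075]
ft_force: [0.0, -0.3, -0.1]
finger_gap: 0.0001
finger_force: 0.0
```

```bash
python3 lid.py
```

```text
[ 0.4551 -0.0691  0.202 ] [ 0.04 -0.31 -0.14]
side 1283.5 [[256, 122], [235, 148], [239, 158], [235, 160], [242, 163], [240, 169], [235, 167], [235, 179], [246, 180], [251, 189], [268, 160]]
1.2 [[288.0, 128.0], [271.0, 156.0]]
1.57 [[271.0, 122.0], [253.0, 149.0]]
1.75 [[263.0, 121.0], [244.0, 148.0]]
1.9 [[257.0, 122.0], [237.0, 148.0]]
jar [[307.1, 146.4], [307.1, 146.4]]
lemon [[241.9, 167.5], [236.5, 167.5]]
shaker changed px 10
scene 1837.0 [[265, 94], [235, 126], [251, 169], [279, 135]]
1.2 [[299.0, 105.0], [270.0, 142.0]]
1.57 [[282.0, 96.0], [252.0, 132.0]]
1.75 [[274.0, 94.0], [243.0, 129.0]]
1.9 [[267.0, 94.0], [236.0, 128.0]]
jar [[324.3, 123.9], [323.9, 123.9]]Traceback (most recent call last):
  File "lid.py", line 10, in <module>
    p=[blob(k,lo,hi,w).mean(0).round(1).tolist() for k in (dict(np.load(n+"0.npz")),c)]; print(m,p)
       ~~~~^^^^^^^^^^^
  File "h.py", line 9, in blob
    cs=cv2.findContours(k,cv2.RETR_EXTERNAL,cv2.CHAIN_APPROX_NONE)[0]; return max(cs,key=cv2.contourArea)[:,0]
                                                                              ~~~^^^^^^^^^^^^^^^^^^^^^^^^
ValueError: max() iterable argument is empty
```

The lid stands at 1.9 with the arm clear. The jar and shaker haven't moved, and the lemon is only hidden behind the lid. I'm handing in.

```bash
python3 -c "
from plant import env
print(env.hand_in())"
```

```text
the job is handed in; nothing more can be done
None
```

The garlic box is open: I pressed the tab, the lid popped, and I pushed it back to its open stop (about 1.9), where it stayed with the arm withdrawn; the box, jar and shaker read as unmoved, the lemon was partly hidden by the open lid so I couldn't fully check it, and the job was handed in at about 13 s.

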